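# Load the parts spin dryer and set its minutes wheel

## Robot

A 6-joint arm with a two-finger parallel gripper is mounted at the origin on the work surface. World frame = base frame: x ahead of the robot, y to its left, z up, the work surface at z = 0. Lengths are in mm, angles in degrees, forces in N, time in s.
With the tool pointing down it reaches from about 300 to 850 mm from the base axis. Payload 4.2 kg.
Tool frame: the origin (TCP) lies at the very end of the fingers, on their centre line; the grasp point (between the pads) lies 19 mm behind it; z points along the fingers, x is the direction in which the jaws open and shut, and the axes are right-handed (so a half turn about z gives the same grasp; the last joint's range is limited). The gripper opens to 91 mm and grips with 3 to 60 N. Pads are 32 mm wide; open, the fingers measure 118 mm over their backs; the gripper's body (76 mm by 178 mm) begins 60 mm behind the grasp point.
Start: joints at [-73.568, 18.312, 89.639, -0, 72.044, -1.146], TCP at [173.659, -548.166, 213.976] pointing down, gripper open.
Joint ranges: [-177.97, 177.97], [-48.28, 115.42], [12.27, 149.76], [-77.06, 257.06], [2.81, 150.46], [-146.56, 146.56]. Speed limits (degrees/s): [147.25, 147.25, 180, 180, 180, 180].

## Interface

Orientations are given as [roll, pitch, yaw] about the fixed x, y, z axes, in that order (R = Rz(yaw) Ry(pitch) Rx(roll)).
In Python, from workcell import env gives the robot as it stands.
- The arm moves only by the tool servo_tool, never from a script. Its argument "plan" is a list of rows, each a list of 3 entries, a list of its own where there are three numbers: the turn, a rotation vector about the tool's x, y, z in degrees, then the shift along the tool's x, y, z in mm, then the finger opening in mm, from 0 to 91.2. In form: [[[ax, ay, az], [dx, dy, dz], claw], ...]. A call has exactly 10 rows; each row shifts and turns the pose as measured when the row begins, along the tool's axes as they then stand; what a row does not reach is not made up. A row lasts 1/8 s, in which the tool goes at most 62.5 mm and 10.7 degrees, less where a joint would pass 70% of its speed; a pose out of reach is approached as far as the arm can. A call with a gripper value outside its range is refused whole. The fingers move at their own pace and stop on an object; "squeeze" is the grip in N (left out, the last holds). Time passes only in rows, so rows that do not move let the fingers close, or fill a call up. It gives the time, the measured TCP pose, the force and the opening at its end, in the units of the state.
- env.state(): the state, without advancing time (a new reading comes with each control period).
- env.grab_frame(name): name is "scene" or "top" or "wrist"; returns a dict with "pixels" (480x640x3 uint8, red, green, blue), "intrinsics" (3x3 intrinsics, pixels), "distortion" ([k1, k2, p1, p2, k3] as OpenCV has them; the pictures are not rectified), "eye" and "attitude" of the camera in the world. Camera axes: x right, y up, looking along -z (the intrinsics and any distortion apply to the point x, -y, -z); pixel columns grow to the right and rows downward; lengths in mm; the calibration is good to about 2 mm. A picture is of the moment at which its call begins. There is no depth.
- env.job_done(): hands the job in, once; it reports no verdict.
The state is a dict: "time_s": time; "qpos": joint angles; "qvel": joint speeds; "effort": joint torques, N m; "ee_pos": TCP position; "ee_rot": TCP orientation; "force": force on the tool from outside, world axes, zero at the start; "torque": the same for the moment, N m; "gripper_width": finger opening in mm.
Only numpy, scipy, OpenCV 4.12 (cv2) and the standard library are available. Lean on these libraries where they do the work, as an engineer would, in place of code of your own. Each camera call takes 0.05 s, during which the arm holds its last target.

## Task

Get the spin dryer ready for a six-minute run: lower the loaded wash basket into the dryer's tapered bowl, without dropping it in, until it sits level on the bottom, and roll the timer's thumbwheel until 6 clicks home in its window. Use a light touch on the machine, and leave the other parts on the bench where they are.

Things in the scene. Friction and masses are not known exactly. Their poses are not given: they have to be found in the camera images.
- dryer: Bench parts spin dryer, fixed: blue console with grey top on its -y half, round blue drum (132 mm across, bowl inside) on its +y half; 180 mm deep (x), 296 mm wide (y), console top 110 mm and drum rim 111 mm above the bench. Origin: centre of its underside. x points from the robot's side to the back, y to the left along the machine, z up. A low green start key and a lamp are not used.
- bowl_floor (a point): Centre of the flat floor inside the dryer's tapered steel bowl, 28 mm above the bench; axes as the dryer's. Inside radius 39 mm at the floor, widening evenly to 48.5 mm at the mouth 84 mm above this point. The bowl does not turn.
- basket: Loose wash basket: round, tapered, perforated steel, washed gears in it (0.4 to 0.65 kg). Origin: centre of its underside, z up, x along its handle. Outside radius 36 mm at the underside, 46 mm at the rim 88 mm higher; same taper as the bowl, so that down on the bowl's floor it has about 3 mm play all round and its rim stands 4 mm above the bowl's mouth.
- basket_centre (a point): Centre of the wash basket, on its axis, 44 mm above its underside. Axes as the basket's.
- basket_handle (a point): Middle of the basket's red handle sleeve, on the basket's axis, 128 mm above the underside: a level round bar along x, 14 mm thick, 46 mm long, the top of a stiff bail (6 mm wire) fixed to the rim at both ends; it does not fold down. The rim is 40 mm below it, with nothing between. Axes as the basket's.
- wheel_top (a point): Top of the black ribbed thumb rim of the minutes wheel, the highest point of its edge, midway across its width, 11 mm above the console's top, 121 mm above the bench. The rim is 88 mm across, 16 mm wide (y), with 44 ribs about 1.6 mm high; it stands out of a slot 66 mm long (x), 21 mm wide. A 3 mm high window frame begins 11 mm from the rim's middle, on its -y side. Axes as the dryer's.
- wheel_axle (a point): Centre of the minutes wheel on its axle, 44 mm straight below wheel_top; the axle runs along the dryer's y. Axes as the dryer's.
- window (a point): Middle of the digit window in the console's top, 22 mm by 21 mm, 25 mm to the -y side of the thumb rim: black digits 0 to 9, 14 mm high, on a white drum, upright for someone standing at the robot; red ticks mark the middle line.
- minutes (a joint): Turn of the minutes wheel, rad: 0.628 per digit (0 shows 0, 3.770 shows 6, 5.655 shows 9; end stops at 0 and 9). It grows as the top of the rim is rolled away from the robot, along the dryer's +x. A spring roller clicks it home on each digit: about 3 N along the rim starts it over the hump, and once half-way it snaps on to the next digit. A finger pressed on the rim's top turns it by friction.
- clutch_drum: Dark splined clutch drum, 92 mm across, 66 mm high, standing on the bench. Origin: centre of its underside. Leave alone.
- pinion: Steel helical pinion with a roller bearing on top, 62 mm across, 84 mm high, standing on the bench. Origin: centre of its underside. Leave alone.
- dryer_lid: The dryer's clear round lid with a black knob, 131 mm across, 38 mm high, lying on the bench. Origin: centre of its underside. Leave alone.
Mind the look-alikes: they are no part of the job. Leave any blue look-alike of the basket alone.

How it is judged:
By the outcome, as a careful person would: the job done as asked, in the order asked, and still so for the second after the job is handed in, with the robot touching nothing.
It also fails if it takes over 67 s, if anything falls off the work surface, if the arm or the gripper's body presses on something with over 40 N, if the wrist force passes 120 N, or if a joint passes its speed limit or range.

## Working session

There is one attempt and no reset: what is moved stays moved. The work goes in short steps, Python scripts to look and compute and a tool call to move; the robot and the scene stay as the last step left them, time stands still between calls to the robot, and variables do not carry over. Pictures are saved under pics/ and viewed, and the job is handed in when it is done.

Besides the shell and the picture viewer there is one more tool, called after ">>>" as a command line: name --argument value ..., lists and objects as JSON in quotes. servo_tool: Moves the arm, as the interface text tells. Its arguments: {"type":"object","properties":{"plan":{"type":"array"},"squeeze":{"type":"number"}},"required":["plan"]}

```bash
ls; mkdir -p pics; cat > h.py <<'E'
import numpy as np, cv2, json, pickle
from workcell import env
def grab(n,tag):
    f=env.grab_frame(n); pickle.dump(f,open(f'pics/{tag}.pkl','wb'))
    cv2.imwrite(f'pics/{tag}.png',cv2.cvtColor(np.asarray(f['pixels']),cv2.COLOR_RGB2BGR)); return f
def load(tag): return pickle.load(open(f'pics/{tag}.pkl','rb'))
from scipy.spatial.transform import Rotation as Rn
def att(f):
    a=np.array(f['attitude'],float)
    if a.shape==(3,3): return a
    if a.size==3: return Rn.from_euler('xyz',a,degrees=True).as_matrix()
    raise Exception(a)
def ray(f,uv):
    p=cv2.undistortPoints(np.array([[uv]],float),np.array(f['intrinsics'],float),np.array(f['distortion'],float))[0,0]
    d=att(f)@np.array([p[0],-p[1],-1]); return np.array(f['eye'],float),d/np.linalg.norm(d)
def onz(f,uv,z):
    o,d=ray(f,uv); return o+d*(z-o[2])/d[2]
def tri(*fu):
    A=np.zeros((3,3));b=np.zeros(3);L=[]
    for f,uv in fu:
        o,d=ray(f,uv);P=np.eye(3)-np.outer(d,d);A+=P;b+=P@o;L.append((o,P))
    x=np.linalg.solve(A,b); return x,[round(float(np.linalg.norm(P@(x-o))),2) for o,P in L]
def proj(f,X):
    c=att(f).T@(np.array(X,float)-np.array(f['eye'],float)); q=np.array([[c[0],-c[1],-c[2]]])
    return cv2.projectPoints(q,np.zeros(3),np.zeros(3),np.array(f['intrinsics'],float),np.array(f['distortion'],float))[0][0,0]
E
python3 - <<'E'
from h import *
for n in ('scene','top','wrist'):
    f=grab(n,n+'0'); print(n,f['eye'],f['attitude'],f['intrinsics'],f['distortion'])
print(env.state())
E
```

```text
pics
scene [1020.50549649  -33.72579701  814.80036384] [35.75479446 -0.40336075 81.12055879] [[437.69996115   0.         320.28673237]
 [  0.         437.69996115 245.82625487]
 [  0.           0.           1.        ]] [-0.04766733  0.          0.          0.          0.        ]
top [ 293.20394054   56.66523665 1258.07467742] [ 10.78511784   0.32433464 -89.5895831 ] [[536.95701961   0.         316.41427568]
 [  0.         536.95701961 241.796207  ]
 [  0.           0.           1.        ]] [-0.16258895  0.          0.          0.          0.        ]
wrist [ 253.87757338 -523.56874744  382.90019881] [-17.29401971   0.08340345 -72.4084049 ] [[397.02150843   0.         323.1090649 ]
 [  0.         397.02150843 239.94797089]
 [  0.           0.           1.        ]] [-0.08230807  0.          0.          0.          0.        ]
{'time_s': 0.15, 'qpos': array([-7.35683240e+01,  1.83428228e+01,  8.96903793e+01, -9.03100255e-04,
        7.20443050e+01, -1.14566015e+00]), 'qvel': array([ 0.04572311, -0.0934622 , -0.20010026,  0.11973578, -0.06750066,
        0.0205767 ]), 'effort': array([ 1.38247018e-03, -4.12774587e+01, -2.32156813e+01,  7.27770058e-02,
        4.33759473e-02, -1.09884199e-04]), 'ee_pos': array([ 173.53567827, -547.78573497,  213.31727436]), 'ee_rot': array([-1.79999309e+02,  7.75087986e-02, -7.24223844e+01]), 'force': array([ 0.20173337, -0.16672892,  1.09772418]), 'torque': array([-0.02372601,  0.02654352,  0.05456985]), 'gripper_width': 91.02324392476706}
```

View pics/scene0.png

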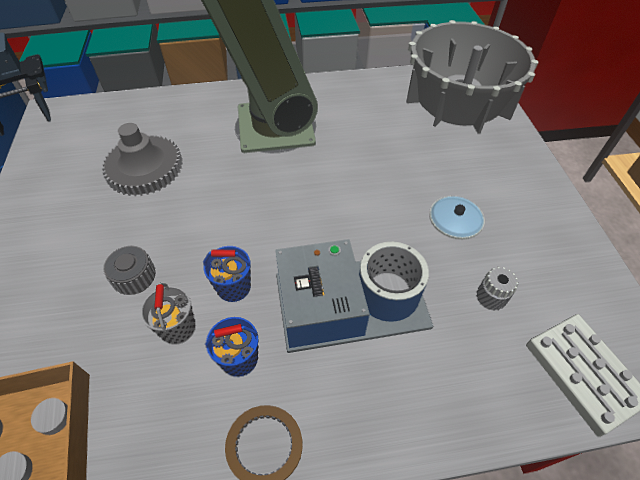

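View pics/top0.png

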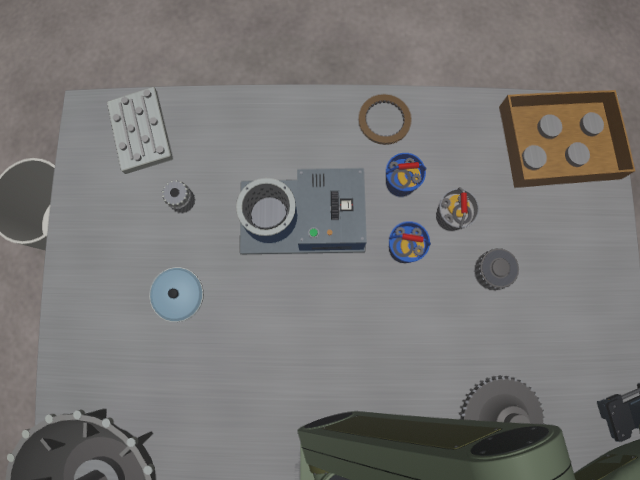

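View pics/wrist0.png

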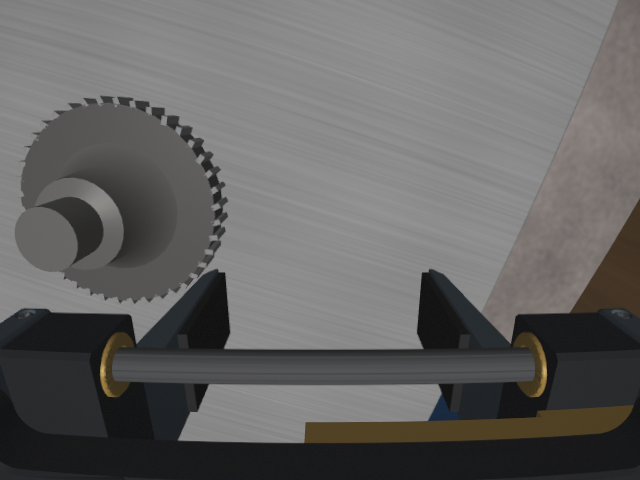

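The scene and top views agree. Three things could be taken for the basket:
- Steel basket with a red handle: scene (168,312), top (458,208).
- Blue basket A: scene (228,272), top (409,242).
- Blue basket B: scene (232,345), top (406,173).

The clutch drum at scene (130,268) is also a similar size. By the description I choose the steel one. The dryer is at top (302,212), with the drum at (266,209).

```bash
python3 - <<'E'
from h import *
S=load('scene0');T=load('top0')
def reds(f):
    hsv=cv2.cvtColor(f['pixels'],cv2.COLOR_RGB2HSV)
    m=(((hsv[...,0]<6)|(hsv[...,0]>174))&(hsv[...,1]>170)&(hsv[...,2]>110)).astype(np.uint8)
    n,l,s,c=cv2.connectedComponentsWithStats(m)
    return [(c[i],s[i],cv2.minAreaRect(np.argwhere(l==i)[:,::-1].astype(np.float32))) for i in range(1,n) if 40<s[i][4]<2000]
for nm,f in(('S',S),('T',T)):
    for c,s,r in reds(f): print(nm,c.round(1),s,r)
def crop(tag,x,y,w,h,k):
    im=cv2.imread(f'pics/{tag}.png')[y:y+h,x:x+w]; cv2.imwrite(f'pics/c_{tag}_{x}.png',cv2.resize(im,None,fx=k,fy=k,interpolation=cv2.INTER_CUBIC))
crop('top0',230,150,140,110,5.5)
crop('top0',380,140,120,100,6)
crop('scene0',265,225,180,130,4.4)
crop('scene0',130,270,80,80,7)
E
```

```text
S [482.2   7.6] [470   1  24  14 214] ((481.865478515625, 8.116752624511719), (12.895715713500977, 23.084043502807617), 85.91438293457031)
S [290.4  19.9] [286  13   9  14  69] ((290.41998291015625, 19.939998626708984), (13.01076602935791, 7.071067810058594), 81.8698959350586)
S [18.9 43.8] [  7  37  22  15 164] ((18.35135269165039, 44.10810852050781), (13.809514999389648, 20.714271545410156), 80.53767395019531)
S [222.6 252.5] [211 250  24   6 143] ((222.5, 252.5), (5.0, 23.0), 90.0)
S [158.6 295.6] [155 284   8  24 155] ((158.5, 295.5), (23.0, 7.0), 90.0)
S [227.8 330.2] [214 324  28  13 202] ((227.6685028076172, 330.2303466796875), (7.495316505432129, 26.98314094543457), 77.00537872314453)
T [408.8 165. ] [399 162  20   7  90] ((408.55938720703125, 165.09405517578125), (4.676674842834473, 19.2042179107666), 84.2894058227539)
T [463.7 202.4] [461 193   6  20  89] ((463.7275695800781, 202.36895751953125), (19.02593421936035, 4.580317974090576), 86.633544921875)
T [412.5 237.4] [403 234  20   8  94] ((412.5201721191406, 237.3859405517578), (19.927385330200195, 4.518418312072754), 10.007980346679688)
```

View pics/c_top0_230.png

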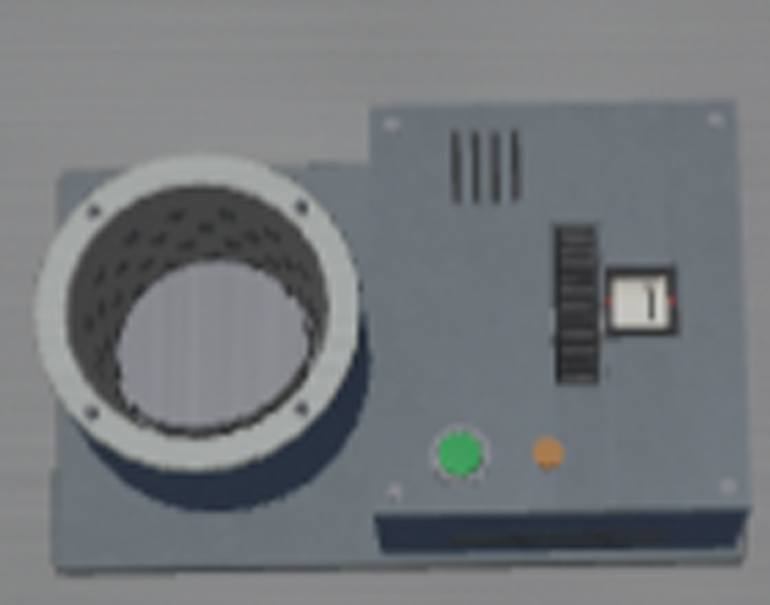

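View pics/c_scene0_265.png

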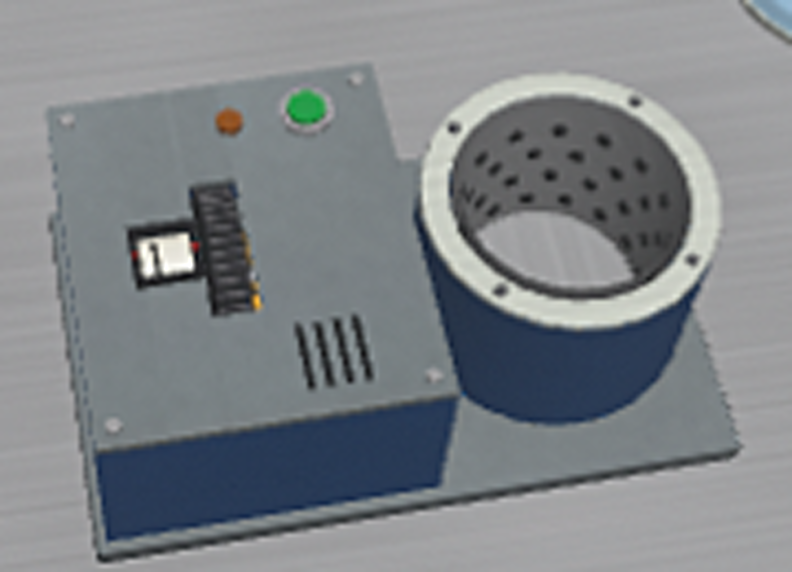

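View pics/c_scene0_130.png

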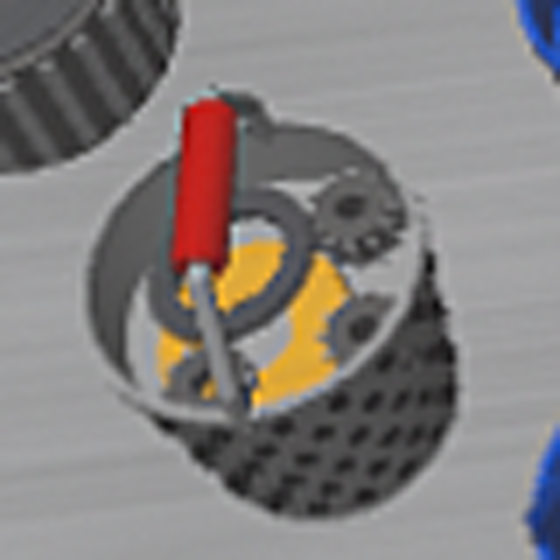

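```bash
python3 - <<'E'
from h import *
S=load('scene0');T=load('top0')
print(tri((S,(158.6,295.6)),(T,(463.7,202.4))))
print(tri((S,(222.6,252.5)),(T,(412.5,237.4))))
print(tri((S,(227.8,330.2)),(T,(408.8,165))))
# handle direction in top at z=128
a=onz(T,(463.3,192.9),128);b=onz(T,(464.2,211.9),128);print(a,b)
E
```

```text
(array([ 598.29034318, -257.37077263,  128.62661846]), [1.11, 1.11])
(array([ 519.48472677, -141.26926378,  127.15303536]), [1.25, 1.25])
(array([ 683.3481489 , -137.43334721,  127.28989323]), [1.83, 1.83])
[ 620.29877823 -258.92821889  128.        ] [ 577.07654379 -258.72746939  128.        ]
```

The crops confirm the choice: the steel basket with mesh sides stands apart from the two blue ones, and its red handle runs along world x. The digit in the window looks like 1 or 7, so it needs a closer look. Next I measure the dryer.

```bash
cat >> h.py <<'E'
from scipy.optimize import least_squares
def fitc(P):
    r=least_squares(lambda p:np.hypot(P[:,0]-p[0],P[:,1]-p[1])-p[2],[*P[:,:2].mean(0),50],loss='soft_l1',f_scale=1.0); return r.x, np.abs(r.fun).mean()
def ring(f,box,z,thr=150):
    x,y,w,h=box; g=np.zeros(f['pixels'].shape[:2],np.uint8)
    px=f['pixels'].astype(int); m=((px.min(2)>thr)).astype(np.uint8)
    g[y:y+h,x:x+w]=m[y:y+h,x:x+w]
    g=cv2.morphologyEx(g,cv2.MORPH_CLOSE,np.ones((3,3)))
    n,l,s,c=cv2.connectedComponentsWithStats(g); i=1+np.argmax(s[1:,4]*(s[1:,2]>20)); g=(l==i).astype(np.uint8)
    cs,hi=cv2.findContours(g,cv2.RETR_CCOMP,cv2.CHAIN_APPROX_NONE)
    cs=sorted(cs,key=cv2.contourArea)[::-1][:2]; out=[]
    for c in cs: out.append(np.array([onz(f,p,z) for p in c[:,0].astype(float)]))
    return out
E
python3 - <<'E'
from h import *
S=load('scene0');T=load('top0')
for nm,f,b,t in(('S',S,(350,235,90,95),165),('T',T,(230,170,75,80),165)):
  for z in (105,111,117):
    for P in ring(f,b,z,t): print(nm,z,[np.round(v,2) for v in fitc(P)])
# screws console (top crop coords)
for nm,u in dict(fl=(391,124),fr=(716,119),bl=(394,490),br=(728,486)).items():
    print(nm,onz(T,(230+(u[0]+.5)/5.5-.5,150+(u[1]+.5)/5.5-.5),110).round(1))
for nm,u in dict(c=(67,120),d=(358,80),e=(113,426),f=(434,374)).items():
    print(nm,onz(S,(265+(u[0]+.5)/4.4-.5,225+(u[1]+.5)/4.4-.5),110).round(1))
print(onz(T,(230+577/5.5,150+304/5.5),118),onz(T,(230+641/5.5,150+301/5.5),111))
print(onz(S,(265+228/4.4,225+248/4.4),118),onz(S,(265+164/4.4,225+254/4.4),111))
E
```

```text
S 105 [array([591.07, 183.03,  65.13]), np.float64(0.54)]
S 105 [array([591.22, 183.05,  55.02]), np.float64(0.53)]
S 111 [array([594.7 , 181.2 ,  64.58]), np.float64(0.53)]
S 111 [array([594.85, 181.22,  54.55]), np.float64(0.53)]
S 117 [array([598.33, 179.37,  64.03]), np.float64(0.53)]
S 117 [array([598.48, 179.39,  54.09]), np.float64(0.53)]
T 105 [array([653.29, 195.85,   1.13]), np.float64(0.0)]
T 111 [array([651.42, 195.12,   1.12]), np.float64(0.0)]
T 117 [array([649.55, 194.4 ,   1.12]), np.float64(0.0)]
fl [670.4 101.1 110. ]
fr [673.4 -31.3 110. ]
bl [518.6  97.9 110. ]
br [521.  -34.5 110. ]
c [522.5 -31.3 110. ]
d [520.2 101.4 110. ]
e [674.6 -28.3 110. ]
f [671.2 104.1 110. ]
[592.05324985  24.72744179 118.        ] [595.30349639  -1.14457403 111.        ]
[604.79753696  29.67632095 118.        ] [599.48121515   3.00291792 111.        ]
```

>>> servo_tool --plan '[[[0,0,8.8],[0,0,-28],91],[[0,0,8.8],[0,0,-28],91],[[0,0,0],[-53,-31,0],91],[[0,0,0],[-53,-31,0],91],[[0,0,0],[-53,-31,0],91],[[0,0,0],[-53,-31,0],91],[[0,0,0],[-53,-31,0],91],[[0,0,0],[-53,-31,0],91],[[0,0,0],[-53,-31,0],91],[[0,0,0],[-53,-31,0],91]]'

```text
time_s: 1.4
ee_pos: [430.3, -120.7, 269.8]
ee_rot: [-179.9, 0.3, -91.2]
force: [0.7, -0.2, 0.3]
gripper_width: 91.3
```

>>> servo_tool --plan '[[[0,0,-1],[-53,-29,0],91],[[0,0,-1],[-53,-29,0],91],[[0,0,0],[-53,-29,0],91],[[0,0,0],[-51,-28,0],91],[[0,0,0],[0,0,0],91],[[0,0,0],[0,0,0],91],[[0,0,0],[0,0,0],91],[[0,0,0],[0,0,0],91],[[0,0,0],[0,0,0],91],[[0,0,0],[0,0,0],91]]'

```text
time_s: 2.65
ee_pos: [546.6, 96.9, 269.3]
ee_rot: [179.9, 0.1, -89.0]
force: [-1.1, 0.3, -0.4]
gripper_width: 91.0
```

```bash
python3 - <<'E'
from h import *
f=grab('wrist','w1'); print(f['eye'],f['attitude'],env.state()['ee_pos'])
E
```

```text
[630.99395339  96.79002473 438.9569758 ] [-17.34453111   0.12776691 -88.98716683] [546.62191179  96.91898034 269.34374999]
```

View pics/w1.png

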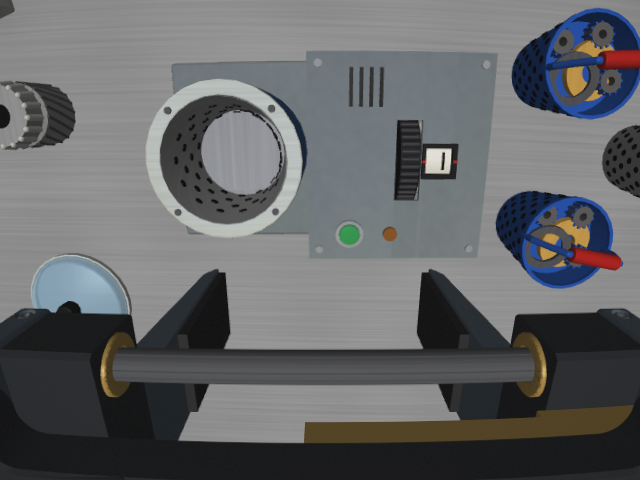

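The wrist view shows the drum at (225,158), the thumb rim at (409,160) and the window at (438,161). Both blue baskets are on the right. Next I enlarge the digit and fit the drum ring.

```bash
python3 - <<'E'
from h import *
W=load('w1');T=load('top0');S=load('scene0')
im=cv2.imread('pics/w1.png')[110:210,380:480]; cv2.imwrite('pics/c_w1.png',cv2.resize(im,None,fx=5.5,fy=5.5,interpolation=cv2.INTER_CUBIC))
for nm,f,b,t in(('W',W,(140,70,170,175),165),('T',T,(230,170,67,80),140),('S',S,(350,235,90,95),165)):
  for z in (108,111,114):
    for P in ring(f,b,z,t): print(nm,z,[np.round(v,2) for v in fitc(P)])
for n,u in dict(fl=(318,62),fr=(487,64),bl=(319,250),br=(469,249),wt=(409,160),win=(438.5,161)).items(): print(n,onz(W,u,{'wt':119,'win':110}.get(n,110)).round(1))
E
```

```text
W 108 [array([594.28, 180.48,  64.77]), np.float64(0.21)]
W 108 [array([594.18, 180.38,  54.27]), np.float64(0.24)]
W 111 [array([594.61, 179.72,  64.19]), np.float64(0.21)]
W 111 [array([594.52, 179.62,  53.77]), np.float64(0.24)]
W 114 [array([594.95, 178.96,  63.6 ]), np.float64(0.21)]
W 114 [array([594.85, 178.87,  53.28]), np.float64(0.23)]
T 108 [array([594.15, 178.55,  65.09]), np.float64(2.51)]
T 108 [array([592.9 , 178.46,  54.75]), np.float64(0.49)]
T 111 [array([593.37, 178.23,  64.92]), np.float64(2.51)]
T 111 [array([592.12, 178.14,  54.61]), np.float64(0.49)]
T 114 [array([592.59, 177.91,  64.75]), np.float64(2.5)]
T 114 [array([591.34, 177.83,  54.46]), np.float64(0.48)]
S 108 [array([592.88, 182.11,  64.86]), np.float64(0.53)]
S 108 [array([593.04, 182.13,  54.79]), np.float64(0.53)]
S 111 [array([594.7 , 181.2 ,  64.58]), np.float64(0.53)]
S 111 [array([594.85, 181.22,  54.55]), np.float64(0.53)]
S 114 [array([596.51, 180.28,  64.31]), np.float64(0.53)]
S 114 [array([596.67, 180.3 ,  54.32]), np.float64(0.53)]
fl [672.3 102.2 110. ]
fr [675.1 -30.2 110. ]
bl [519.   99.1 110. ]
br [522.2 -33.3 110. ]
wt [599.3  28.3 119. ]
win [598.2   1.7 110. ]
```

View pics/c_w1.png

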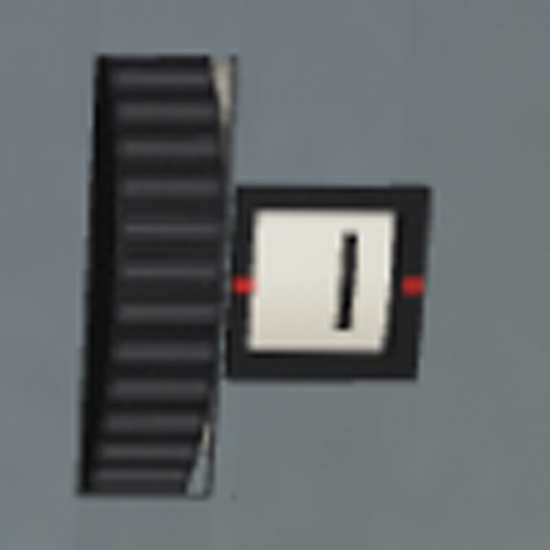

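The window shows 1 (stroke at the right, no top bar), so five clicks forward. The wrist view puts the bowl centre near (594.6,179.7). The ring centres from the scene and wrist views agree in x at z=111. Next is a close look at the basket.

>>> servo_tool --plan '[[[0,0,0],[59,0,0],91],[[0,0,0],[59,0,0],91],[[0,0,0],[59,0,0],91],[[0,0,0],[59,0,0],91],[[0,0,0],[59,0,0],91],[[0,0,0],[59,0,0],91],[[0,0,0],[0,0,0],91],[[0,0,0],[0,0,0],91],[[0,0,0],[0,0,0],91],[[0,0,0],[0,0,0],91]]'

```text
time_s: 3.95
ee_pos: [554.6, -264.7, 268.6]
ee_rot: [-179.9, 0.2, -88.7]
force: [-0.5, 0.0, 0.2]
gripper_width: 91.1
```

```bash
python3 - <<'E'
from h import *
f=grab('wrist','w2'); print(f['eye'],f['attitude'],env.state()['ee_pos'])
hsv=cv2.cvtColor(f['pixels'],cv2.COLOR_RGB2HSV)
m=(((hsv[...,0]<6)|(hsv[...,0]>174))&(hsv[...,1]>170)&(hsv[...,2]>90)).astype(np.uint8)
n,l,s,c=cv2.connectedComponentsWithStats(m)
for i in range(1,n):
    if s[i][4]>150:
        r=cv2.minAreaRect(np.argwhere(l==i)[:,::-1].astype(np.float32)); print(c[i],s[i],r)
        b=cv2.boxPoints(r); print([onz(f,p,128).round(1)[:2] for p in b], onz(f,c[i],128))
E
```

```text
[ 638.43207369 -264.59382421  438.51551569] [-17.14744118   0.20722148 -88.6786141 ] [ 554.68676705 -264.65518944  268.66575449]
[151.27988615  52.86527514] [ 121   41   61   24 1054] ((150.67160034179688, 52.74147033691406), (18.181140899658203, 59.93392562866211), 83.21102905273438)
[array([ 688.6, -111.4]), array([ 692.8, -157.1]), array([ 680.2, -158.1]), array([ 675.7, -112. ])] [ 684.2126396  -135.38635546  128.        ]
[313.40923077 168.88615385] [305 140  18  59 975] ((313.4537048339844, 168.98292541503906), (16.648122787475586, 58.40898513793945), 1.7899105548858643)
[array([ 577.2, -249.9]), array([ 622.5, -250.8]), array([ 622.4, -263.5]), array([ 577.1, -263.1])] [ 600.26198758 -256.80510061  128.        ]
[172.73251534 260.56687117] [146 249  55  24 815] ((172.61410522460938, 260.5201416015625), (53.98931121826172, 15.524822235107422), 10.007980346679688)
[array([ 518. , -114.5]), array([ 531.8, -118.4]), array([ 524.7, -163.4]), array([ 510.8, -160.1])] [ 521.35629394 -139.27391729  128.        ]
```

View pics/w2.png

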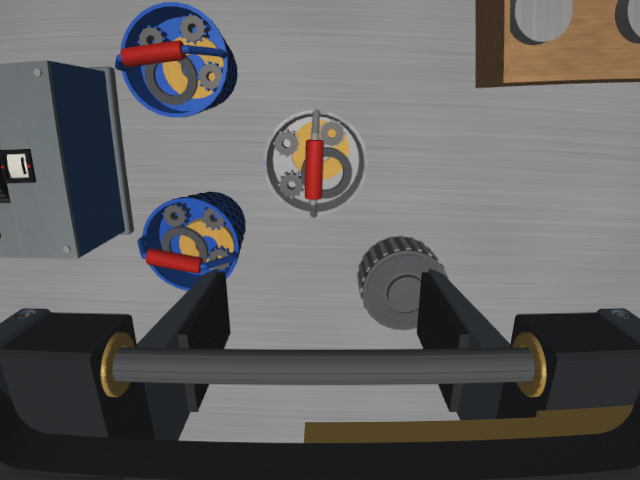

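```bash
python3 - <<'E'
from h import *
W=load('w2');T=load('top0');S=load('scene0')
print(tri((W,(313.4,168.9)),(S,(158.6,295.6)),(T,(463.7,202.4))),tri((W,(313.4,168.9)),(S,(158.6,295.6))))
E
```

```text
(array([ 599.07711676, -257.11929149,  128.86688771]), [1.31, 1.11, 1.5]) (array([ 600.09371306, -256.21417716,  130.51781056]), [0.79, 0.79])
```

>>> servo_tool --plan '[[[0,0,1],[-8,-15,20],91],[[0,0,0],[0,-15,20],91],[[0,0,0],[0,-15,20],91],[[0,0,0],[0,0,20],91],[[0,0,0],[0,0,0],91],[[0,0,0],[0,0,0],91],[[0,0,0],[0,0,0],91],[[0,0,0],[0,0,0],91],[[0,0,0],[0,0,0],91],[[0,0,0],[0,0,0],91]]'

```text
time_s: 5.25
ee_pos: [604.8, -254.7, 187.7]
ee_rot: [-179.6, 0.0, -89.5]
force: [0.2, 0.3, -0.2]
gripper_width: 90.6
```

Three-view triangulation puts the handle at z 128.9, which matches the text. Now I descend and close.

>>> servo_tool --plan '[[[0,0,0.5],[2,5,0],91],[[0,0,0],[0,0,20],91],[[0,0,0],[0,0,20],91],[[0,0,0],[0,0,20],91],[[0,0,0],[0,0,18],91],[[0,0,0],[0,0,0],91],[[0,0,0],[0,0,0],91],[[0,0,0],[0,0,0],91],[[0,0,0],[0,0,0],60],[[0,0,0],[0,0,0],40]]' --squeeze 30

```text
time_s: 6.5
ee_pos: [600.0, -258.7, 111.9]
ee_rot: [-179.2, -0.1, -90.1]
force: [-0.1, -0.4, 0.4]
gripper_width: 73.8
```

>>> servo_tool --plan '[[[0,0,0],[0,0,0],25],[[0,0,0],[0,0,0],18],[[0,0,0],[0,0,0],10],[[0,0,0],[0,0,0],5],[[0,0,0],[0,0,0],5],[[0,0,0],[0,0,0],5],[[0,0,0],[0,0,0],5],[[0,0,0],[0,0,0],5],[[0,0,0],[0,0,0],5],[[0,0,0],[0,0,0],5]]' --squeeze 30

```text
time_s: 7.75
ee_pos: [600.0, -257.7, 112.0]
ee_rot: [-179.3, -0.1, -90.1]
force: [0.3, 0.1, 0.4]
gripper_width: 13.2
```

>>> servo_tool --plan '[[[-0.7,0,0],[0,0,-8],5],[[0,0,0],[0,0,-15],5],[[0,0,0],[0,0,-25],5],[[0,0,0],[0,0,-30],5],[[0,0,0],[0,0,-30],5],[[0,0,0],[0,0,-30],5],[[0,0,0],[0,0,-25],5],[[0,0,0],[0,0,-12],5],[[0,0,0],[0,0,0],5],[[0,0,0],[0,0,0],5]]'

```text
time_s: 9.0
ee_pos: [597.7, -258.0, 291.6]
ee_rot: [179.5, 0.0, -90.2]
force: [0.0, -0.1, -5.0]
gripper_width: 13.2
```

>>> servo_tool --plan '[[[0.4,0,-0.2],[-15,0,0],5],[[0,0,0],[-30,0,0],5],[[0,0,0],[-42,0,0],5],[[0,0,0],[-48,0,0],5],[[0,0,0],[-48,0,0],5],[[0,0,0],[-48,0,0],5],[[0,0,0],[-48,0,0],5],[[0,0,0],[-48,0,0],5],[[0,0,0],[-42,0,0],5],[[0,0,0],[-30,0,0],5]]'

```text
time_s: 10.25
ee_pos: [589.8, 160.7, 283.4]
ee_rot: [178.9, 0.5, -89.9]
force: [-0.1, -0.7, -5.2]
gripper_width: 13.1
```

>>> servo_tool --plan '[[[0,0,0],[-20,0,0],5],[[0,0,0],[-10,0,0],5],[[0,0,0],[0,0,0],5],[[0,0,0],[0,0,0],5],[[0,0,0],[0,0,0],5],[[0,0,0],[0,0,0],5],[[0,0,0],[0,0,0],5],[[0,0,0],[0,0,0],5],[[0,0,0],[0,0,0],5],[[0,0,0],[0,0,0],5]]'

```text
time_s: 11.5
ee_pos: [588.3, 190.6, 282.4]
ee_rot: [178.7, 0.4, -90.0]
force: [0.1, 0.0, -5.7]
gripper_width: 13.2
```

```bash
python3 - <<'E'
from h import *
grab('scene','s3');grab('wrist','w3');grab('top','t3');s=env.state();print(s['ee_pos'],s['ee_rot'],s['force'])
im=cv2.imread('pics/s3.png')[130:370,270:590];cv2.imwrite('pics/c_s3.png',cv2.resize(im,None,fx=2.4,fy=2.4))
E
```

```text
[588.31300535 190.68131938 282.35258545] [178.73061822   0.37042409 -89.97611242] [ 0.04665424 -0.04070737 -4.33208698]
```

View pics/c_s3.png

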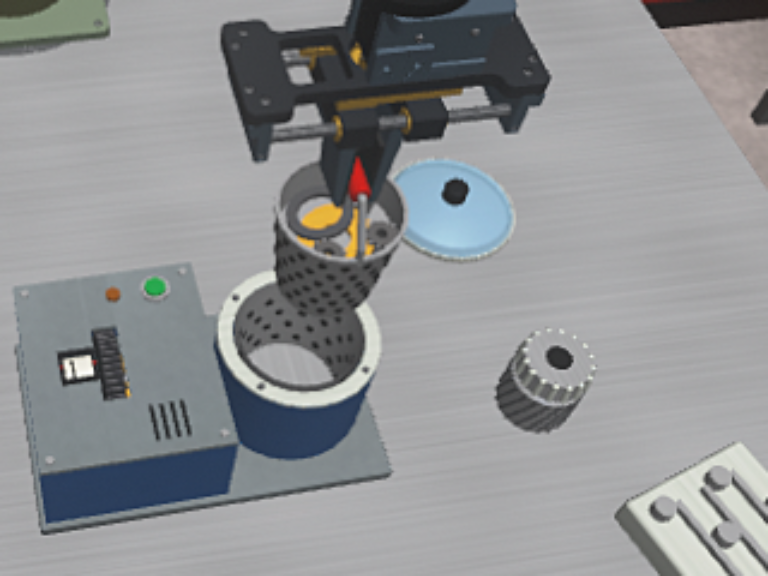

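View pics/w3.png

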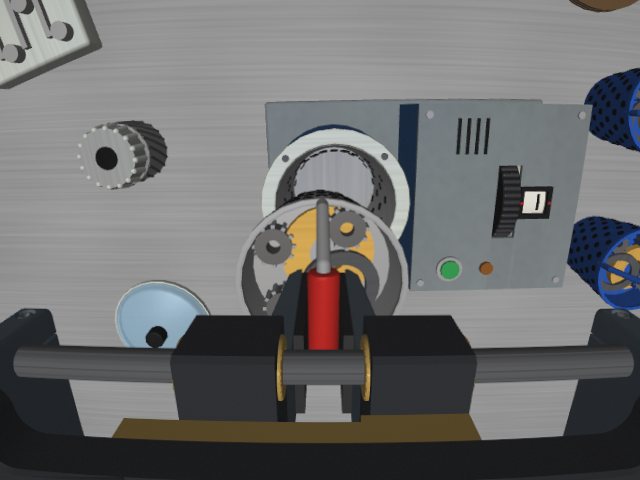

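```bash
python3 - <<'E'
from h import *
W=load('w3')
R=Rn.from_euler('xyz',env.state()['ee_rot'],degrees=True).as_matrix()
p=np.array(env.state()['ee_pos'])
# handle axis at tool z=-17 ; intersect ray with tool plane
for uv in [(323,270),(322,200)]:
    o,d=ray(W,uv); ol=R.T@(o-p); dl=R.T@d
    for zz in(-17,-24): q=ol+dl*(zz-ol[2])/dl[2]; print(uv,zz,q.round(1))
# rim circle in tool frame at z=+21 (-17+40... rim is 40 below handle)
px=W['pixels']
P=[]
for uv in [(237,285),(245,249),(265,222),(290,205),(350,204),(377,220),(397,249),(405,285)]:
    o,d=ray(W,uv); ol=R.T@(o-p); dl=R.T@d; q=ol+dl*(23-ol[2])/dl[2]; P.append(q)
P=np.array(P); print(fitc(P))
f=W
for z in (111,):
    for Q in ring(f,(255,120,160,130),z,165): print(Q.shape,[np.round(v,2) for v in fitc(Q)])
E
```

```text
(323, 270) -17 [  1.2 -23.7 -17. ]
(323, 270) -24 [  1.2 -26.5 -24. ]
(322, 200) -17 [  0.8 -53.1 -17. ]
(322, 200) -24 [  0.8 -54.5 -24. ]
(array([ 0.29885731, -0.58534998, 44.10715098]), np.float64(0.5029065084280298))
(610, 3) [array([599.21, 175.95,  57.71]), np.float64(7.54)]
(24, 3) [array([637.41, 139.11,   3.57]), np.float64(0.14)]
```

>>> servo_tool --plan '[[[1.3,0.4,0],[6,-3,0],5],[[0,0,0],[5,-3,0],5],[[0,0,0],[0,0,0],5],[[0,0,0],[0,0,15],5],[[0,0,0],[0,0,15],5],[[0,0,0],[0,0,8],5],[[0,0,0],[0,0,0],5],[[0,0,0],[0,0,0],5],[[0,0,0],[0,0,0],5],[[0,0,0],[0,0,0],5]]'

```text
time_s: 12.9
ee_pos: [594.5, 178.9, 241.0]
ee_rot: [-179.9, -0.1, -90.0]
force: [-0.4, 1.1, -5.7]
gripper_width: 13.0
```

>>> servo_tool --plan '[[[0,0,0],[-1,0,10],5],[[0,0,0],[0,0,12],5],[[0,0,0],[0,0,12],5],[[0,0,0],[0,0,12],5],[[0,0,0],[0,0,12],5],[[0,0,0],[0,0,8],5],[[0,0,0],[0,0,4],5],[[0,0,0],[0,0,0],5],[[0,0,0],[0,0,0],5],[[0,0,0],[0,0,0],5]]'

```text
time_s: 14.15
ee_pos: [594.8, 179.9, 166.0]
ee_rot: [-179.9, -0.1, -90.0]
force: [-0.1, 0.6, -5.6]
gripper_width: 13.3
```

```bash
python3 - <<'E'
from h import *
grab('scene','s4');grab('top','t4');s=env.state();print(s['ee_pos'],s['ee_rot'],s['force'],s['torque'])
im=cv2.imread('pics/s4.png')[210:350,330:460];cv2.imwrite('pics/c_s4.png',cv2.resize(im,None,fx=4,fy=4,interpolation=cv2.INTER_CUBIC))
im=cv2.imread('pics/t4.png')[150:260,220:330];cv2.imwrite('pics/c_t4.png',cv2.resize(im,None,fx=5,fy=5,interpolation=cv2.INTER_CUBIC))
E
```

```text
[594.79652927 179.95778023 166.024525  ] [-1.79928227e+02 -6.07250423e-02 -8.99687226e+01] [ 0.40088448  0.54161807 -5.03867943] [ 0.01553331  0.02678266 -0.05659432]
```

View pics/c_s4.png

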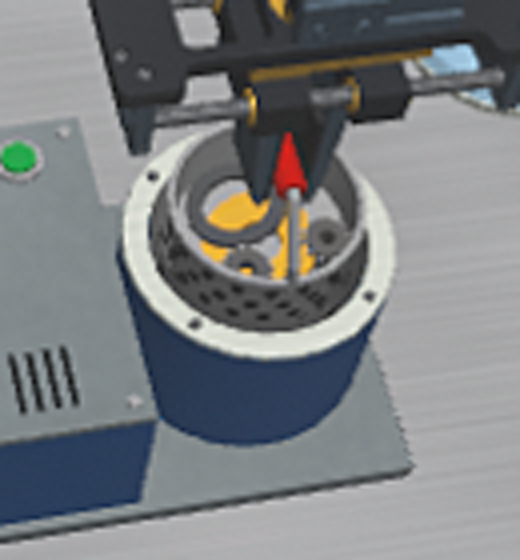

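The basket hangs centred and level in the bowl, with no side force. I lower it further, more slowly.

>>> servo_tool --plan '[[[0,0,0],[0,0,6],5],[[0,0,0],[0,0,6],5],[[0,0,0],[0,0,4],5],[[0,0,0],[0,0,3],5],[[0,0,0],[0,0,1.5],5],[[0,0,0],[0,0,1],5],[[0,0,0],[0,0,0],5],[[0,0,0],[0,0,0],5],[[0,0,0],[0,0,0],5],[[0,0,0],[0,0,0],5]]'

```text
time_s: 15.5
ee_pos: [595.0, 180.0, 143.3]
ee_rot: [-179.9, -0.1, -90.0]
force: [0.3, 0.2, -5.8]
gripper_width: 13.2
```

>>> servo_tool --plan '[[[0,0,0],[0,0,0.7],5],[[0,0,0],[0,0,0.7],5],[[0,0,0],[0,0,0.7],5],[[0,0,0],[0,0,0.7],5],[[0,0,0],[0,0,0.7],5],[[0,0,0],[0,0,0],5],[[0,0,0],[0,0,0],5],[[0,0,0],[0,0,0],5],[[0,0,0],[0,0,0],5],[[0,0,0],[0,0,0],5]]'

```text
time_s: 16.75
ee_pos: [595.2, 180.2, 140.2]
ee_rot: [-179.9, -0.0, -90.0]
force: [-0.4, 0.1, -3.9]
gripper_width: 13.2
```

>>> servo_tool --plan '[[[0,0,0],[0,0,0.7],5],[[0,0,0],[0,0,0.7],5],[[0,0,0],[0,0,0],5],[[0,0,0],[0,0,0],5],[[0,0,0],[0,0,0],5],[[0,0,0],[0,0,0],5],[[0,0,0],[0,0,0],5],[[0,0,0],[0,0,0],5],[[0,0,0],[0,0,0],5],[[0,0,0],[0,0,0],5]]'

```text
time_s: 18.0
ee_pos: [595.3, 180.5, 140.1]
ee_rot: [-179.8, 0.0, -90.0]
force: [-1.2, 0.3, -1.4]
gripper_width: 13.2
```

Contact: z holds at 140.1 and the load on the wrist has gone from 5.5 N to 1.4 N. I take a quick look before releasing.

```bash
python3 - <<'E'
from h import *
grab('scene','s5')
im=cv2.imread('pics/s5.png')[210:350,330:460];cv2.imwrite('pics/c_s5.png',cv2.resize(im,None,fx=4,fy=4,interpolation=cv2.INTER_CUBIC))
E
```

```text
(no output)
```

View pics/c_s5.png

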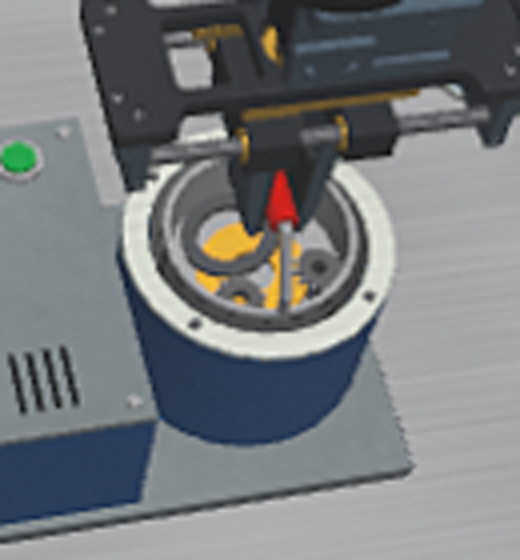

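The basket is down in the bowl, with its rim level and just above the mouth. I release it and lift off straight up.

>>> servo_tool --plan '[[[0,0,0],[0,0,0],16],[[0,0,0],[0,0,0],20],[[0,0,0],[0,0,0],30],[[0,0,0],[0,0,0],45],[[0,0,0],[0,0,0],50],[[0,0,0],[0,0,0],50],[[0,0,0],[0,0,0],50],[[0,0,0],[0,0,-8],50],[[0,0,0],[0,0,-20],50],[[0,0,0],[0,0,-30],50]]'

```text
time_s: 19.3
ee_pos: [595.4, 180.2, 199.2]
ee_rot: [-179.8, -0.0, -90.0]
force: [0.4, 0.8, 1.1]
gripper_width: 50.0
```

```bash
python3 - <<'E'
from h import *
s=env.state();print(s['ee_pos'],s['ee_rot'],s['force'],s['gripper_width'])
E
```

```text
[595.38155922 180.18019529 199.24155079] [-1.79799148e+02 -2.35831815e-02 -8.99691658e+01] [0.40995862 0.8314601  1.14138804] 49.96673121874563
```

Released cleanly. Now I close the fingers and move above the wheel: start x about 585, y 28.

>>> servo_tool --plan '[[[0.2,0,0],[0,0,-20],50],[[0,0,0],[10,2,0],20],[[0,0,0],[30,2,0],0],[[0,0,0],[40,2,0],0],[[0,0,0],[40,2,0],0],[[0,0,0],[24,2,0],0],[[0,0,0],[8,0,0],0],[[0,0,0],[0,0,20],0],[[0,0,0],[0,0,20],0],[[0,0,0],[0,0,20],0]]' --squeeze 20

```text
time_s: 20.55
ee_pos: [584.3, 21.7, 158.1]
ee_rot: [-179.5, 0.0, -90.0]
force: [0.5, -0.2, 0.9]
gripper_width: 0.8
```

```bash
python3 - <<'E'
from h import *
s=env.state();print(s['ee_pos'],s['ee_rot'],s['force'],s['gripper_width'])
grab('wrist','w6')
E
```

```text
[584.25112027  21.68165332 158.06517891] [-1.79486446e+02  1.92915135e-02 -8.99582408e+01] [ 0.53791634 -0.15147027  0.88050241] 0.8016235465554086
```

View pics/w6.png

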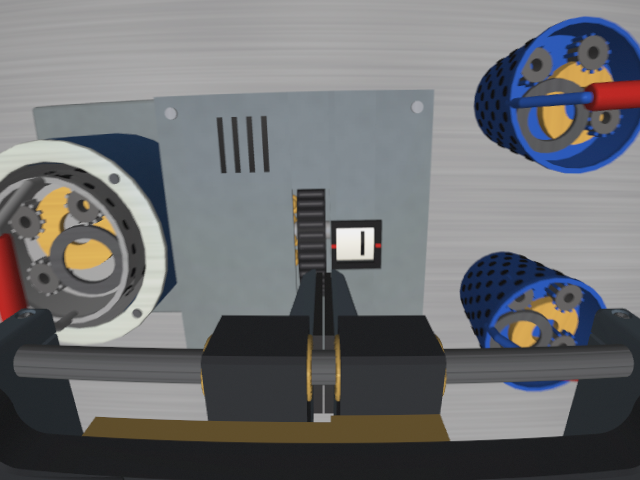

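```bash
python3 - <<'E'
from h import *
W=load('w6')
for u in [(298,215),(325,215),(311.5,205),(311.5,245)]: print(u,onz(W,u,120).round(1))
print(onz(W,(334,246),112),onz(W,(378,245),112))
E
```

```text
(298, 215) [618.1  34.1 120. ]
(325, 215) [618.1  19.5 120. ]
(311.5, 205) [623.6  26.7 120. ]
(311.5, 245) [601.2  26.9 120. ]
[598.04753298  14.28078547 112.        ] [598.67086137 -10.92035548 112.        ]
```

>>> servo_tool --plan '[[[-0.5,0,0],[-6,-1,10],0],[[0,0,0],[0,0,10],0],[[0,0,0],[0,0,8],0],[[0,0,0],[0,0,3],0],[[0,0,0],[0,0,0],0],[[0,0,0],[0,0,0],0],[[0,0,0],[0,0,1],0],[[0,0,0],[0,0,1],0],[[0,0,0],[0,0,0],0],[[0,0,0],[0,0,0],0]]'

```text
time_s: 21.85
ee_pos: [584.4, 29.0, 121.6]
ee_rot: [179.8, 0.0, -89.9]
force: [0.3, -0.8, 0.2]
gripper_width: 0.8
```

>>> servo_tool --plan '[[[0,0,0],[0,0,1],0],[[0,0,0],[0,0,1],0],[[0,0,0],[0,0,1],0],[[0,0,0],[0,0,1],0],[[0,0,0],[0,0,1],0],[[0,0,0],[0,0,1],0],[[0,0,0],[0,0,1],0],[[0,0,0],[0,0,1],0],[[0,0,0],[0,0,1],0],[[0,0,0],[0,0,1],0]]'

```text
time_s: 23.1
ee_pos: [584.7, 29.0, 120.9]
ee_rot: [-179.8, 0.0, -89.9]
force: [-2.6, 0.9, 5.3]
gripper_width: 0.6
```

>>> servo_tool --plan '[[[0,0,0],[0,0,2.2],0],[[0,0,0],[0,-3,2.2],0],[[0,0,0],[0,-4,2.2],0],[[0,0,0],[0,-4,2.2],0],[[0,0,0],[0,-4,2.2],0],[[0,0,0],[0,-4,2.2],0],[[0,0,0],[0,-4,2.2],0],[[0,0,0],[0,-4,2.2],0],[[0,0,0],[0,-2,2],0],[[0,0,0],[0,0,1.5],0]]'

```text
time_s: 24.35
ee_pos: [624.7, 29.8, 120.0]
ee_rot: [-178.0, 0.1, -89.9]
force: [0.4, 0.4, 5.4]
gripper_width: 0.6
```

```bash
cat > d.py <<'E'
import sys
from h import *
t=sys.argv[1]
f=grab('wrist',t);s=env.state();print(s['time_s'],s['ee_pos'].round(1),s['ee_rot'].round(1),s['force'].round(1))
c=proj(f,(598.3,1.7,111)).astype(int);print(c)
im=cv2.imread(f'pics/{t}.png')[max(c[1]-55,0):c[1]+55,c[0]-80:c[0]+60]
cv2.imwrite(f'pics/c_{t}.png',cv2.resize(im,None,fx=4,fy=4,interpolation=cv2.INTER_CUBIC))
E
python3 d.py d1
```

```text
24.4 [624.7  29.8 120. ] [-1.779e+02  1.000e-01 -8.990e+01] [ 1.3 -0.9  5.9]
[375 343]
```

View pics/c_d1.png

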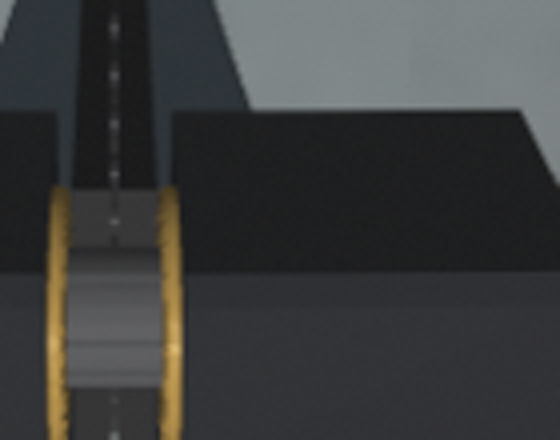

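>>> servo_tool --plan '[[[0,0,0],[0,0,-6],0],[[-1,0,0],[0,0,-8],0],[[-1,0,0],[0,12,-6],0],[[0,0,0],[0,20,0],0],[[0,0,0],[0,12,0],0],[[0,0,0],[0,0,0],0],[[0,0,0],[0,0,0],0],[[0,0,0],[0,0,0],0],[[0,0,0],[0,0,0],0],[[0,0,0],[0,0,0],0]]'

```text
time_s: 25.65
ee_pos: [576.6, 29.7, 139.5]
ee_rot: [179.7, 0.1, -89.9]
force: [0.1, 0.5, -0.1]
gripper_width: 0.2
```

```bash
python3 d.py d2
```

```text
25.7 [576.6  29.6 139.5] [ 1.797e+02  1.000e-01 -8.990e+01] [0.1 0.2 0.1]
[374 241]
```

View pics/c_d2.png

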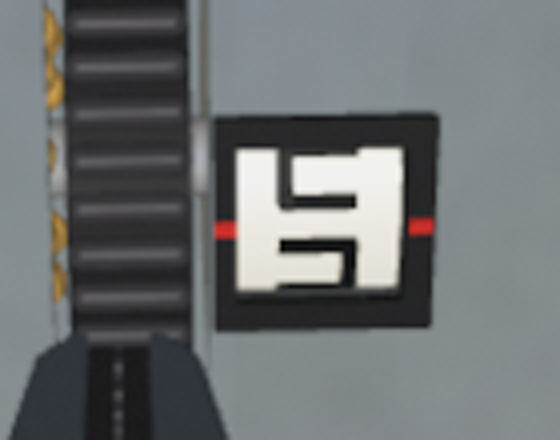

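>>> servo_tool --plan '[[[0.3,0,0],[0,-4,6],0],[[0,0,0],[0,-2,6],0],[[0,0,0],[0,0,3],0],[[0,0,0],[0,0,0],0],[[0,0,0],[0,0,0],0],[[0,0,0],[0,0,0],0],[[0,0,0],[0,0,0],0],[[0,0,0],[0,0,0],0],[[0,0,0],[0,0,0],0],[[0,0,0],[0,0,0],0]]'

```text
time_s: 26.95
ee_pos: [583.1, 29.7, 123.4]
ee_rot: [-180.0, 0.1, -89.9]
force: [0.2, -0.4, -0.3]
gripper_width: 0.4
```

```bash
python3 d.py d3
```

```text
27.0 [583.1  29.7 123.4] [-1.80e+02  1.00e-01 -8.99e+01] [-0.5 -0.3  0.1]
[377 264]
```

View pics/c_d3.png

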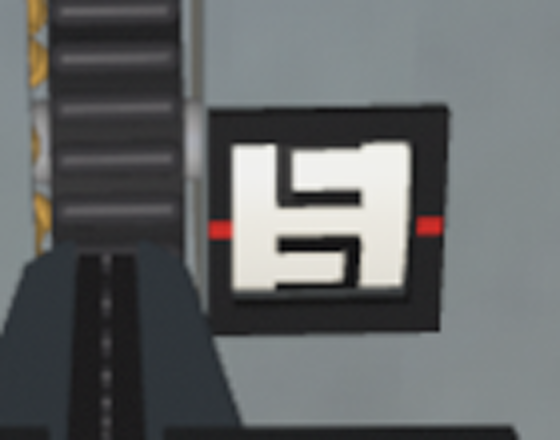

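The wheel is balanced on the hump midway between 2 and 3; the stroke overshot to 40 mm and carried the rim with no slip. The next stroke aims for about 32 mm, to snap on to 4.

>>> servo_tool --plan '[[[0,0,0],[0,0,2.5],0],[[0,0,0],[0,0,2.2],0],[[0,0,0],[0,0,2.2],0],[[0,0,0],[0,-4,2.2],0],[[0,0,0],[0,-4,2.2],0],[[0,0,0],[0,-4,2.2],0],[[0,0,0],[0,-4,2.2],0],[[0,0,0],[0,-4,2.2],0],[[0,0,0],[0,-4,2.2],0],[[0,0,0],[0,0,2],0]]'

```text
time_s: 28.25
ee_pos: [622.1, 30.6, 120.1]
ee_rot: [-177.6, 0.2, -89.9]
force: [2.6, 0.4, 5.8]
gripper_width: 0.4
```

>>> servo_tool --plan '[[[0,0,0],[0,0,-6],0],[[-1.2,0,0],[0,0,-6],0],[[-1.2,0,0],[0,15,0],0],[[0,0,0],[0,15,0],0],[[0,0,0],[0,6,0],0],[[0,0,0],[0,0,0],0],[[0,0,0],[0,0,0],0],[[0,0,0],[0,0,0],0],[[0,0,0],[0,0,0],0],[[0,0,0],[0,0,0],0]]'

```text
time_s: 29.5
ee_pos: [579.2, 30.3, 130.1]
ee_rot: [179.4, 0.2, -89.9]
force: [0.8, 0.4, -0.5]
gripper_width: 0.3
```

```bash
python3 d.py d4
```

```text
29.55 [579.2  30.3 130.1] [179.4   0.2 -89.9] [0.3 0.6 0. ]
[377 252]
```

View pics/c_d4.png

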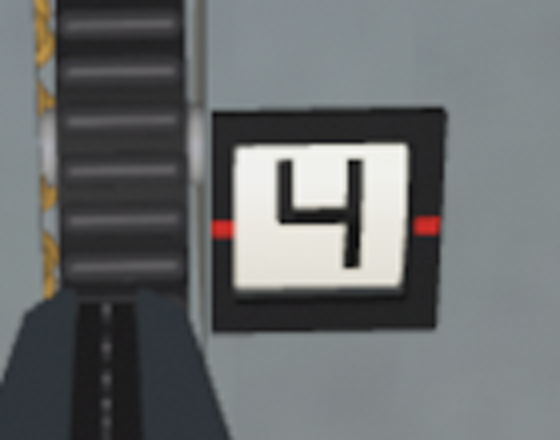

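The window shows 4, home on the ticks. Two shorter strokes of about 26 mm remain.

>>> servo_tool --plan '[[[0.5,0,0],[2,-4,4],0],[[0,0,0],[0,0,2],0],[[0,0,0],[0,0,2],0],[[0,0,0],[0,0,2.2],0],[[0,0,0],[0,0,2.2],0],[[0,0,0],[0,-4,2.2],0],[[0,0,0],[0,-4,2.2],0],[[0,0,0],[0,-4,2.2],0],[[0,0,0],[0,-4,2.2],0],[[0,0,0],[0,0,2],0]]'

```text
time_s: 30.8
ee_pos: [607.9, 28.7, 121.2]
ee_rot: [-178.6, 0.3, -89.9]
force: [2.1, -0.2, 6.9]
gripper_width: 0.5
```

>>> servo_tool --plan '[[[0,0,0],[0,0,-6],0],[[-0.7,0,0],[0,0,-6],0],[[-0.7,0,0],[0,10,0],0],[[0,0,0],[0,10,0],0],[[0,0,0],[0,6,0],0],[[0,0,0],[0,0,0],0],[[0,0,0],[0,0,0],0],[[0,0,0],[0,0,0],0],[[0,0,0],[0,0,0],0],[[0,0,0],[0,0,0],0]]'

```text
time_s: 32.05
ee_pos: [578.5, 28.6, 132.8]
ee_rot: [179.7, 0.3, -89.9]
force: [0.8, 0.6, -0.8]
gripper_width: 0.4
```

```bash
python3 d.py d5
```

```text
32.1 [578.5  28.6 132.8] [179.7   0.3 -89.9] [ 0.1 -0.5  0.5]
[373 248]
```

View pics/c_d5.png

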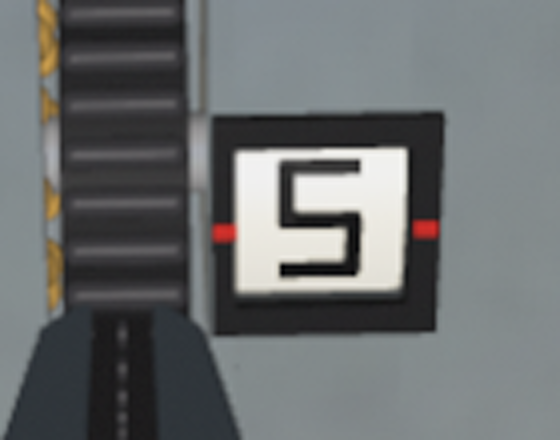

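The window shows 5, home. One more stroke of the same kind.

>>> servo_tool --plan '[[[0.3,0,0],[0,-5,5],0],[[0,0,0],[0,0,3],0],[[0,0,0],[0,0,2],0],[[0,0,0],[0,0,2.2],0],[[0,0,0],[0,0,2.2],0],[[0,0,0],[0,-4,2.2],0],[[0,0,0],[0,-4,2.2],0],[[0,0,0],[0,-4,2.2],0],[[0,0,0],[0,-4,2.2],0],[[0,0,0],[0,0,2],0]]'

```text
time_s: 33.35
ee_pos: [608.4, 29.2, 121.2]
ee_rot: [-178.5, 0.3, -89.9]
force: [1.2, 0.3, 7.0]
gripper_width: 0.6
```

>>> servo_tool --plan '[[[0,0,0],[0,0,-6],0],[[-0.7,0,0],[0,0,-6],0],[[-0.7,0,0],[0,10,-10],0],[[0,0,0],[0,10,-15],0],[[0,0,0],[0,10,-15],0],[[0,0,0],[0,5,-10],0],[[0,0,0],[0,0,0],0],[[0,0,0],[0,0,0],0],[[0,0,0],[0,0,0],0],[[0,0,0],[0,0,0],0]]'

```text
time_s: 34.6
ee_pos: [569.2, 28.7, 187.1]
ee_rot: [179.9, 0.3, -89.9]
force: [-0.5, 0.2, 0.5]
gripper_width: 0.5
```

```bash
python3 d.py d6; python3 -c "
from h import *
grab('scene','s7')"
```

```text
34.65 [569.2  28.7 187.1] [179.9   0.3 -89.9] [-0.9  0.   0.8]
[364 207]
```

View pics/c_d6.png

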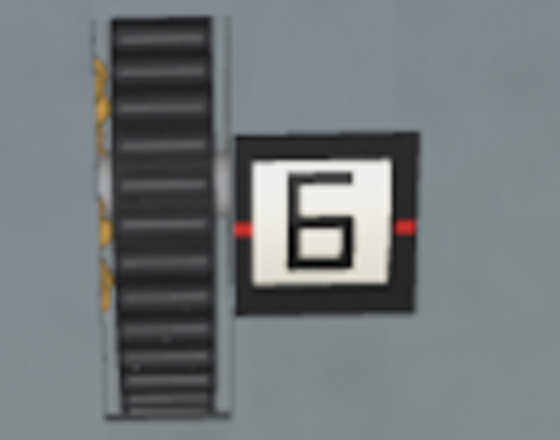

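View pics/d6.png

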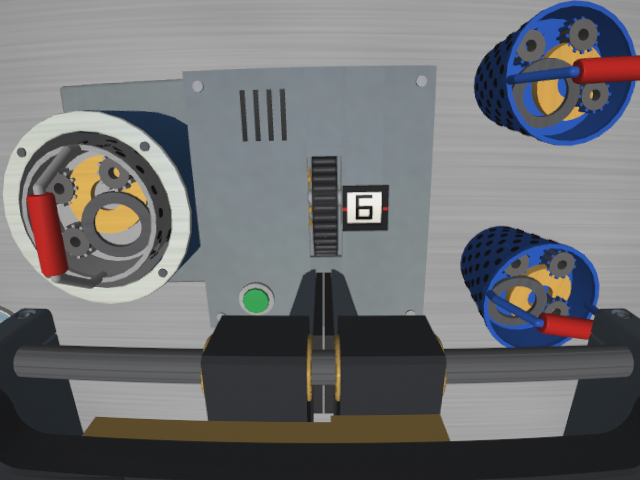

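View pics/s7.png

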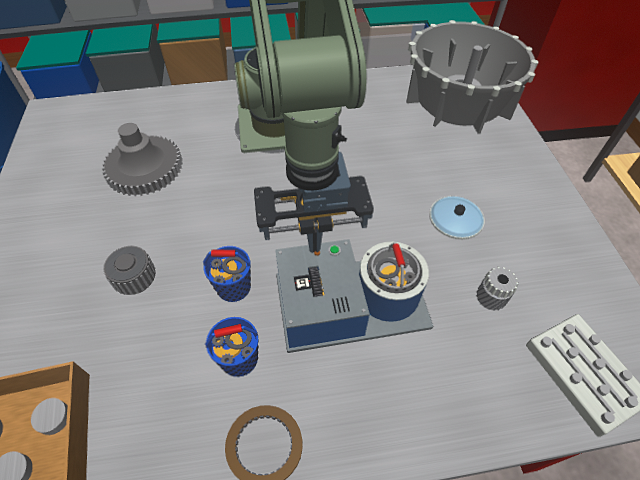

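The window shows 6, centred on the ticks at (364,207). The basket is in the bowl and nothing else has moved. Last check: the height and tilt of the basket's handle.

```bash
python3 - <<'E'
from h import *
T=grab('top','t7');W=load('d6');S=load('s7');s=env.state();print(s['time_s'],s['force'])
pts=[]
for f,box in((W,(0,150,120,160)),(S,(360,230,80,60)),(T,(220,150,90,90))):
    hsv=cv2.cvtColor(f['pixels'],cv2.COLOR_RGB2HSV)
    m=(((hsv[...,0]<6)|(hsv[...,0]>174))&(hsv[...,1]>150)&(hsv[...,2]>80)).astype(np.uint8)
    x,y,w,h=box;k=np.zeros_like(m);k[y:y+h,x:x+w]=m[y:y+h,x:x+w]
    n,l,st,c=cv2.connectedComponentsWithStats(k); 
    if n<2: print('none');continue
    i=1+np.argmax(st[1:,4]); r=cv2.minAreaRect(np.argwhere(l==i)[:,::-1].astype(np.float32)); b=cv2.boxPoints(r)
    b=b[np.argsort(b[:,1])]; pts.append((f,c[i],b[:2].mean(0),b[2:].mean(0))); print(c[i],r)
print('mid',tri(*[(p[0],p[1]) for p in pts]))
e1=tri(*[(pts[i][0],pts[i][2 if i!=1 else 3]) for i in range(len(pts))]);e2=tri(*[(pts[i][0],pts[i][3 if i!=1 else 2]) for i in range(len(pts))])
print(e1,e2)
E
```

```text
34.75 [ 0.47051738 -0.34069334  0.52679324]
[ 45.65661136 233.54198089] ((45.34745407104492, 234.07867431640625), (83.96590423583984, 25.64152717590332), 79.82449340820312)
[398.22222222 254.52083333] ((398.3324279785156, 254.7053985595703), (23.012222290039062, 6.690454006195068), 72.89727020263672)
[262.63157895 200.79824561] ((262.5, 200.5), (19.0, 5.0), 90.0)
mid (array([592.70486812, 181.43434582, 154.86511158]), [1.18, 1.27, 2.17])
(array([615.39452167, 182.65751484, 152.27972096]), [1.4, 1.0, 2.33]) (array([570.45826872, 180.12644521, 159.05026551]), [0.21, 1.49, 1.32])
```

The handle's middle is right (z about 155, expected 156). Its end points, though, suggest a tilt, and those blob ends are rough. I move over for a better view, well clear of the handle.

>>> servo_tool --plan '[[[0,0,0],[0,10,-30],0],[[0,0,0],[-20,10,-20],0],[[0,0,0],[-40,5,0],0],[[0,0,0],[-40,0,0],0],[[0,0,0],[-30,0,0],0],[[0,0,0],[-15,0,0],0],[[0,0,0],[0,0,0],0],[[0,0,0],[0,0,0],0],[[0,0,0],[0,0,0],0],[[0,0,0],[0,0,0],0]]'

```text
time_s: 36.0
ee_pos: [544.1, 173.8, 238.5]
ee_rot: [179.8, 0.2, -90.1]
force: [-0.7, -0.2, 1.0]
gripper_width: 0.2
```

```bash
python3 - <<'E'
from h import *
f=grab('wrist','w8');s=env.state();print(s['time_s'],s['ee_pos'],s['ee_rot'])
c=proj(f,(594.6,180,116)).astype(int);print(c)
x0,y0=max(c[0]-130,0),max(c[1]-130,0)
im=cv2.imread('pics/w8.png')[y0:y0+210,x0:x0+270];print(x0,y0)
cv2.imwrite('pics/c_w8.png',cv2.resize(im,None,fx=2.8,fy=2.8,interpolation=cv2.INTER_CUBIC))
E
```

```text
36.05 [544.07906489 173.85844606 238.49474493] [179.85480176   0.1970265  -90.13814148]
[313 164]
183 34
```

View pics/c_w8.png

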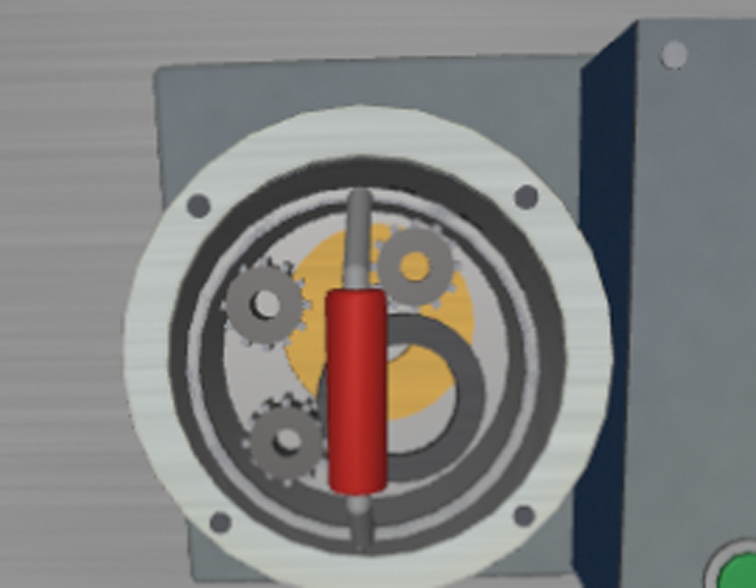

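```bash
python3 - <<'E'
from h import *
f=load('w8'); k=lambda u:(183+(u[0]+.5)/2.8-.5,34+(u[1]+.5)/2.8-.5)
rim=[(186,375),(196,305),(225,250),(270,210),(320,190),(400,190),(455,212),(500,250),(530,300),(540,365),(525,430),(490,490),(430,530),(290,530),(235,490),(200,435)]
P=np.array([onz(f,k(u),116) for u in rim]); print('rim',fitc(P))
print('handle ends',onz(f,k((358,290)),156),onz(f,k((357,493)),156))
O=[(123,365),(612,365),(367,104),(140,270),(595,270)]
print(ring(f,(215,65,200,185),111,165).__len__(),[fitc(Q) for Q in ring(f,(215,65,200,185),111,165)])
E
```

```text
rim (array([593.33916951, 181.03735198,  46.51226367]), np.float64(0.26080627166876047))
handle ends [616.16690858 180.5491031  156.        ] [570.16645718 181.27806163 156.        ]
2 [(array([594.59584437, 180.03352203,  64.25906757]), np.float64(0.20303023456994126)), (array([594.51560301, 180.01036728,  53.62106432]), np.float64(0.18267517154052168))]
```

The basket is level. Its rim fits a 46.5 mm circle at z=116, centred at (593.3,181.0). The handle's middle at z=156 lies at (593.2,180.9), with a sleeve length of 46.0 mm. The offset from the bowl's axis is 1.6 mm, within the 3 mm play. I hand in.

```bash
python3 -c "
from h import *
print(env.job_done())"
```

```text
the job is handed in; nothing more can be done
None
```

The spin dryer is ready for its six-minute run, and I handed the job in after about 36 s; no verdict was reported.

**Basket:** I carried the steel basket by its handle, lowered it into the bowl in small steps until the floor took its weight, then let go. From a close wrist view afterwards:
- **Level:** the rim (fitted at z = 116) and the handle (at z = 156) line up within 0.2 mm.
- **Centring:** it sits 1.6 mm off the bowl's axis, within the 3 mm play.

**Timer:** after that I rolled the wheel from 1 to 6 in four finger strokes, with 5 to 7 N read pressing down at each stroke's end. The window shows 6, centred on the red ticks. The other parts look unmoved in the scene view, and the arm was clear of everything.

**Checks that disagreed:**
- **Wheel:** the first stroke ran 40 mm and left the wheel balanced between 2 and 3; the next one brought it to 4.
- **Basket tilt:** a rough three-view measurement of the handle's ends suggested about 7 mm of tilt. The close view did not bear that out.
- **Cameras:** the fixed and wrist cameras differed by 2 to 3 mm on the bowl's centre, so I went by the wrist camera.

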